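# Fit the lower mounting plate and hold the articulator half open

### The arm

A 6-joint arm with a two-finger parallel gripper is mounted at the origin on the work surface. World frame = base frame: x ahead of the robot, y to its left, z up, the work surface at z = 0. Lengths are in mm, angles in degrees, forces in N, time in s.
With the tool pointing down it reaches from about 275 to 825 mm from the base axis. Payload 4.9 kg.
Tool frame: the origin (TCP) lies midway between the tips of the shut fingers; the grasp point (between the pads) lies manip.tcp_to_grasp behind it (manip.tcp_to_grasp is the distance from the TCP to the grasp point, in mm); z points along the fingers, y is the line along which they close (so a half turn about z gives the same grasp; the last joint's range is limited). The gripper opens to 85 mm and grips with 20 to 120 N. Pads are 22 mm wide; open, the fingers measure 114 mm over their backs; the gripper's body (76 mm by 85 mm) begins 54 mm behind the grasp point. The pads swing forward as they close: fully open they stand 13 mm farther back than shut.
Start: joints at [67.368, 18.69, -11.035, 60.275, 0, 82.311], TCP at [141.813, 531.42, 231.281] pointing down, gripper open.
Joint ranges: [-152.03, 152.03], [-55.5, 102.48], [-74.3, 77.21], [-110.64, 120.58], [-84.22, 78.4], [-180, 180]. Speed limits (degrees/s): [147.25, 147.25, 180, 180, 180, 180].

### API

Orientations are given as a 3x3 rotation matrix whose columns are the frame's x, y, z axes.
In Python, from bench import manip gives the robot as it stands. The module is installed in compiled form; this text tells all that it offers.
- The arm moves only by the shell command python3 -m pendant 'ROWS' [FORCE]. ROWS is JSON, one flat list of numbers, 7 for each row, row after row: the shift along the tool's x, y, z in mm, then the turn, a rotation vector about the tool's x, y, z in degrees, then the closure, from 0 (fully open) to 1 (shut). In form: [tx, ty, tz, rx, ry, rz, hand, tx, ty, tz, rx, ry, rz, hand, ...]. A call has 1 to 5 rows; each row shifts and turns the commanded pose from where the row before left it, along the tool's axes as they then stand; what a row does not reach is not made up. A row lasts 1/10 s, in which the tool goes at most 50 mm and 8.59 degrees, less where a joint would pass 70% of its speed; a pose out of reach is approached as far as the arm can. A call is refused whole if a number of a shift passes 50 or a number of a turn 8.59, either way. A call with a gripper value outside its range is refused whole. The fingers move at their own pace and stop on an object; FORCE is the grip in N (left out, the last holds). Time passes only in rows, so rows that do not move let the fingers close. It gives the time, the measured TCP pose, the force, the opening and the grip force at its end, in the units of the state.
- manip.observe(): the state, without advancing time (a new reading comes with each control period).
- manip.snapshot(name): name is "scene" or "top" or "wrist"; returns a dict with "color" (384x512x3 uint8, blue, green, red), "fovy" (degrees; the focal length in pixels is half the picture's height over the tangent of half this angle, whatever the lens; pixels are square), "cx", "cy" (the principal point, pixels), "extrinsics" (4x4, takes a point from world to camera coordinates). Camera axes: x right, y up, looking along -z (the intrinsics and any distortion apply to the point x, -y, -z); pixel columns grow to the right and rows downward; lengths in mm; the calibration is good to about 2 mm. A picture is of the moment at which its call begins. There is no depth.
- manip.hand_in(): hands the job in; it is judged then, once.
The state is a dict: "clock": time; "qpos": joint angles; "joint_velocities": joint speeds; "effort": joint torques, N m; "ee_pos": TCP position; "tcp_rot": TCP orientation; "force": force on the tool from outside, world axes, zero at the start; "wrist_torque": the same for the moment, N m; "width": finger opening in mm; "grasp_force": force on a finger pad.
Only numpy, scipy, OpenCV 4.12 (cv2) and the standard library are available. Lean on these libraries where they do the work, as an engineer would, in place of code of your own. Each camera call takes 0.05 s, during which the arm holds its last target. There are 200 camera calls.

### The job

On the dental articulator, slip the loose white mounting plate (the flat ring on the mat) over the upright stud of the lower frame, fully down on its round seat, and let go of it. Then take the hinged upper frame, which leans back on its stop, swing it forward without letting it drop, and finish while still holding it 45 degrees open (above its level, closed position), ready for plastering: it falls shut if let go. Leave the articulator standing where it is and do not disturb the plaster cast, the mixing bowl or the spatula.

Things in the scene. Friction and masses are not known exactly. Their poses are not given: they have to be found in the camera images.
- plate_centre (a point): centre (half-way up) of the loose mounting plate: a flat white plastic ring lying flat, 52 mm outside diameter, 12 mm thick, with a 15 mm through hole in its middle; 40 g; z axis along the hole
- seat (a point): centre of the top face of the round metal seat (46 mm diameter, 26 mm above the bench) on the articulator's lower frame. A steel stud stands up from here along +z, 12 mm diameter, 18 mm tall, tapered over its last 3.5 mm. Seated, the plate's centre is 6 mm above this point. Axes: +x to the back of the articulator (to the hinge), -x to its front, +y to its left, +z up
- articulator: the whole articulator: loose, dark blue, 1.25 kg, three rubber feet, about 190 x 165 mm; origin on the bench under the seat, axes as the seat's. A spine 30 mm wide, 22 mm high runs fore and aft; a round table 38 mm across, 26 mm high is centred 65 mm in front of the seat; rear posts 145 mm high stand 85 mm behind it at y = +-58 mm, joined by a stop rod just before the hinge; the sides are clear
- hinge (a point): middle of the hinge axis of the upper frame, 85 mm behind the seat and 130 mm above the bench; the axis runs along the articulator's y (axes of this point as for the seat)
- upper (a joint): opening of the upper frame in rad: 0 level and closed, growing as its front swings up and back, 2.2 at the back stop where it leans at the start. It turns freely; forward of about 1.6 it falls shut by its weight (0.3 kg; about 1.1 N at the pin holds it at 45 degrees). A pin gripped between pads closing along the hinge axis can pivot between them as the frame swings
- pin_grip (a point): point on the incisal pin, a steel rod of 8 mm diameter fixed square to the front of the A-shaped upper frame, bare here: 150 mm from the hinge axis along the frame, 70 mm off it along the pin, which hangs straight down when the frame is level. Axes turn with the frame: -x hinge to front, y hinge axis, -z to the pin's free end 34 mm on; the clamp block (24 x 26 mm) begins 59 mm up +z
- cast: bystander: plaster cast of a jaw with a row of teeth, about 62 x 60 x 29 mm, origin under its middle; leave alone
- bowl: bystander: dark rubber plaster-mixing bowl, 116 mm diameter, 62 mm high, origin under its middle; leave alone
- spatula: bystander: steel plaster spatula with a wooden handle, about 220 mm long, lying flat, origin under its middle; leave alone
There are look-alikes about, which are no part of the job. Of the things shaped like the part that bears plate_centre, the white one is meant.

How it is judged (in metres and radians):
On the way, in this order (a step that is already met when the one before it is completed fails the run):
1. the plate lies down on its seat around the stud and is let go (z of plate_centre in the frame of seat below 0.008 m and horizontal distance between plate_centre and seat below 0.003 m and angle between the z axis of plate_centre and the z axis of seat, either way round below 0.06 rad and contact force between the fingers and plate below 0.05 N), for 0.2 s.
2. the robot has the upper frame at 45 degrees (value of joint upper between 0.68 and 0.89 rad and contact force between the fingers and upper above 0.5 N), for 0.2 s.
At the end, for the whole second after the job is handed in: fingers hold the upper frame, still, at 45 degrees (within 6), nothing else carrying it; the plate lies on the seat round the stud (within 2 mm of fully down, 3 mm of centre, untilted) untouched by the fingers; the articulator stands level on its feet within 30 mm of where it was (all of step 1 and all of step 2 and velocity of joint upper between -0.1 and 0.1 rad/s and contact force between plate and upper below 0.05 N and angle between articulator's own z axis and vertical below 0.04 rad and distance of articulator from where it was at the start of the episode below 0.03 m); the arm keeps its last pose, push and grip.
It fails at once if the upper frame is let drop: below 26 degrees open (value of joint upper below 0.45 rad).
It fails at once if the articulator is tipped (over 8.5 degrees) (angle between articulator's own z axis and vertical above 0.15 rad).
It fails at once if the plaster cast is disturbed (moved over 15 mm) (distance of cast from where it was at the start of the episode above 0.015 m).
It fails at once if the bowl is disturbed (moved over 15 mm) (distance of bowl from where it was at the start of the episode above 0.015 m).
It fails at once if the spatula is disturbed (moved over 15 mm) (distance of spatula from where it was at the start of the episode above 0.015 m).
It also fails if it takes over 69 s, if anything falls off the work surface, if the arm or the gripper's body presses on something with over 40 N, if the wrist force passes 120 N, or if a joint passes its speed limit or range.

## Working session

There is one attempt and no reset: what is moved stays moved. The work goes in short steps, Python scripts to look and compute and a shell command to move; the robot and the scene stay as the last step left them, time stands still between calls to the robot, and variables do not carry over. Pictures are saved under pics/ and viewed, at most 10 in all, crops included, and the job is handed in when it is done.

```bash
mkdir -p pics; cat > h.py <<'E'
import numpy as np, cv2
from bench import manip
def snap(n,f=None):
    s=manip.snapshot(n)
    if f: cv2.imwrite('pics/'+f,s['color'])
    return s
def K(s):
    f=s['color'].shape[0]/2/np.tan(np.radians(s['fovy'])/2); return f
def ray(s,u,v):
    f=K(s);E=np.array(s['extrinsics']);R=E[:3,:3];o=-R.T@E[:3,3]
    d=R.T@np.array([(u-s['cx'])/f,-(v-s['cy'])/f,-1]);return o,d/np.linalg.norm(d)
def onz(s,u,v,z):
    o,d=ray(s,u,v);return o+d*(z-o[2])/d[2]
def proj(s,p):
    E=np.array(s['extrinsics']);c=E[:3,:3]@np.asarray(p,float)+E[:3,3];f=K(s)
    return np.array([s['cx']+f*c[0]/-c[2],s['cy']-f*c[1]/-c[2]])
E
python3 - <<'E'
from h import *
a=[snap(n) for n in('scene','top','wrist')]
for n,s in zip('stw',a):
    cv2.imwrite(f'pics/0{n}.png',s['color']); print(n,s['fovy'],s['cx'],s['cy'],np.round(s['extrinsics'],3).tolist(),[k for k in s])
cv2.imwrite('pics/0all.png',np.hstack([a[0]['color'],a[1]['color']])[:, :] if 0 else cv2.resize(np.vstack([np.hstack([a[0]['color'],a[1]['color']])]),(800,300)))
print(manip.tcp_to_grasp, manip.observe())
E
```

```text
s 57.44710784138409 258.50563228918844 189.936626432357 [[-0.764, 0.645, 0.001, 420.781], [-0.529, -0.628, 0.571, 261.699], [0.369, 0.435, 0.821, -1337.715], [0.0, 0.0, 0.0, 1.0]] ['color', 'fovy', 'cx', 'cy', 'extrinsics']
t 53.23491996817646 254.25780623060413 185.23842692523294 [[-0.027, -1.0, -0.013, 56.097], [0.99, -0.028, 0.136, -549.153], [-0.136, -0.009, 0.991, -1028.898], [0.0, 0.0, 0.0, 1.0]] ['color', 'fovy', 'cx', 'cy', 'extrinsics']
w 65.25084101050464 259.2697597854569 191.06571138281004 [[0.257, 0.966, -0.002, -549.274], [-0.917, 0.244, -0.316, 42.143], [-0.305, 0.083, 0.949, -381.03], [0.0, 0.0, 0.0, 1.0]] ['color', 'fovy', 'cx', 'cy', 'extrinsics']
18.700000000000003 {'clock': 0.15, 'qpos': array([ 6.73688120e+01,  1.87226393e+01, -1.10775311e+01,  6.02749653e+01,
        2.20049304e-03,  8.23114778e+01]), 'joint_velocities': array([ 0.02773578, -0.19802288,  0.14220845,  0.0479617 , -0.05152367,
        0.01610219]), 'effort': array([-1.40847228e-04, -4.43704426e+01,  2.62664616e+01,  1.04711886e-02,
       -1.92354228e-04,  1.40976408e-05]), 'ee_pos': array([141.62381642, 531.00763423, 230.68838221]), 'tcp_rot': array([[-9.66184271e-01,  2.57852017e-01, -5.40059004e-04],
       [ 2.57852494e-01,  9.66183555e-01, -1.19561259e-03],
       [ 2.13505009e-04, -1.29443764e-03, -9.99999139e-01]]), 'force': array([-0.71674226,  0.04629807, -0.47751003]), 'wrist_torque': array([ 0.02845765, -0.01514374,  0.02050584]), 'grasp_force': 0.0, 'width': 85.44302811014792}
```

View pics/0s.png

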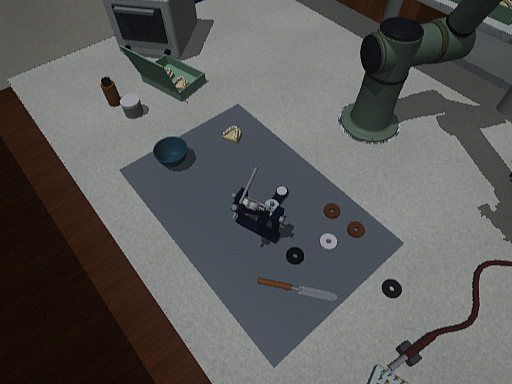

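View pics/0t.png

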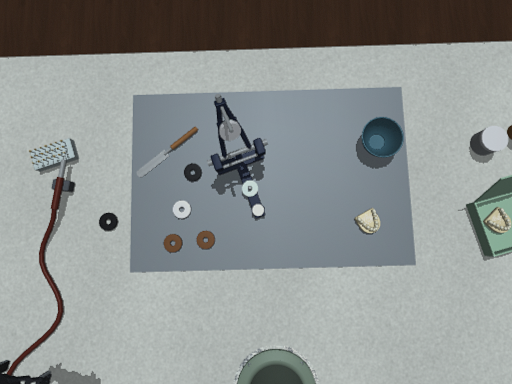

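Scene: white ring at scene px (329,241) / top (182,209), black rings at top (193,172) and (108,221), and brown rings at top (173,243) and (206,240). The seat is at top (250,188) and the front table at (258,210). The only white loose ring is top (182,209). I'll confirm it in a crop and measure.

```bash
python3 - <<'E'
from h import *
t=snap('top');s=snap('scene')
for nm,(u,v),z in [('plate',(182,209),12),('seat',(250,188),26),('table',(258,210),26),('bowl',(382,137),60),('cast',(368,221),15)]:
    print(nm,onz(t,u,v,z).round(1))
for nm,(u,v),z in [('plate',(329,241),12),('seat',(270,204),26),('table',(281,190),26)]:
    print(nm,onz(s,u,v,z).round(1))
# white blobs
for im,n in((t,'t'),(s,'s')):
    c=im['color'];hsv=cv2.cvtColor(c,cv2.COLOR_BGR2HSV)
    m=((hsv[...,1]<45)&(hsv[...,2]>170)).astype('uint8')
    k,l,st,ce=cv2.connectedComponentsWithStats(m)
    x0,x1,y0,y1=(130,410,90,270) if n=='t' else (120,405,105,330)
    for i in range(1,k):
        if 15<st[i,4]<800 and x0<ce[i][0]<x1 and y0<ce[i][1]<y1: print(n,st[i].tolist(),ce[i].round(1),onz(im,*ce[i],12).round(1))
A=cv2.resize(t['color'][90:260,130:290],None,fx=3.5,fy=3.5,interpolation=3)[:, :400*2]
B=cv2.resize(s['color'][150:270,220:370],None,fx=4,fy=4,interpolation=3)
cv2.imwrite('pics/1t.png',A);cv2.imwrite('pics/1s.png',B)
E
```

```text
plate [491.9 247.8  12. ]
seat [544.6  53.3  26. ]
table [482.1  32.5  26. ]
bowl [ 671.8 -315.4   60. ]
cast [ 443.6 -274.3   15. ]
plate [491.9 253.6  12. ]
seat [546.   50.1  26. ]
table [484.   32.9  26. ]
t [242, 181, 16, 15, 177] [249.6 187.8] [546.9  54.5  12. ]
t [173, 201, 18, 17, 218] [181.3 208.9] [492.2 249.9  12. ]
t [253, 204, 11, 12, 103] [257.9 209.6] [484.4  32.9  12. ]
t [373, 209, 7, 12, 28] [375.5 214.4] [ 461.5 -297.4   12. ]
t [358, 212, 15, 14, 124] [366.1 218.4] [ 451.2 -270.2   12. ]
t [371, 225, 8, 6, 21] [374.8 227.9] [ 424.1 -292.7   12. ]
```

View pics/1t.png

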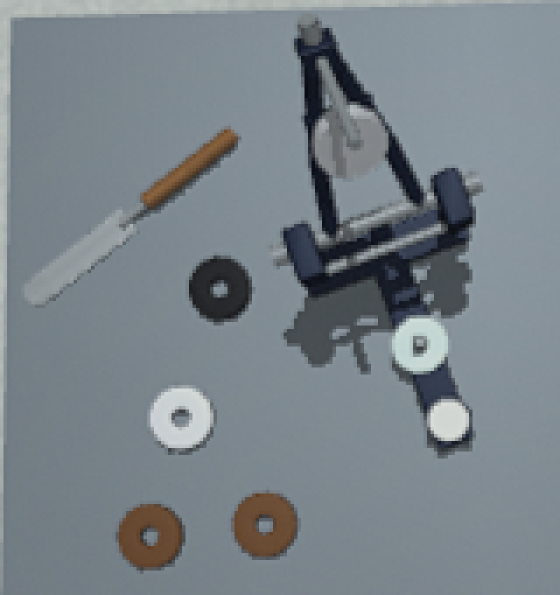

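The crop confirms the plain white ring at crop (181,417), i.e. top (182,209), with its hole on the mat. The pale disc with a stud at crop (420,345) is the seat, and the small disc at (449,420) is the front table. The articulator's +x points about 18° left of world +x. Now moving over the plate.

```bash
python3 -m pendant '[-40,-18,0,0,0,0,0,-40,-18,0,0,0,0,0,-40,-18,0,0,0,0,0,-40,-18,0,0,0,0,0,-40,-18,0,0,0,0,0]' >/dev/null; python3 -m pendant '[-40,-18,0,0,0,0,0,-40,-18,0,0,0,0,0,-40,-18,0,0,0,0,0,-40,-18,0,0,0,0,0,-40,-18,0,0,0,0,0]' 
python3 -m pendant '[0,0,0,0,0,-8.3,0,0,0,0,0,0,-8.3,0,0,0,0,0,0,-8.3,0,0,0,0,0,0,-8.3,0,0,0,0,0,0,0,0]'
python3 - <<'E'
from h import *
o=manip.observe();print(o['qpos'].round(1),o['ee_pos'].round(1),o['tcp_rot'].round(3).tolist())
w=snap('wrist','2w.png')
print(proj(w,[492,250,12]),proj(w,[545,52,26]))
E
```

```text
clock: 1.25
ee_pos: [483.0, 253.0, 231.3]
tcp_rot: [[-0.966, 0.258, 0.0], [0.258, 0.966, 0.0], [0.0, 0.0, -1.0]]
force: [0.1, 1.2, 0.1]
width: 85.8
grasp_force: 0.0
clock: 1.75
ee_pos: [481.8, 254.2, 231.1]
tcp_rot: [[-0.95, -0.313, -0.0], [-0.313, 0.95, -0.0], [0.0, -0.0, -1.0]]
force: [0.4, 1.2, -0.2]
width: 85.3
grasp_force: 0.0
[ 20.1  18.2 -11.8  60.   -0.    1.8] [481.8 254.2 231.1] [[-0.95, -0.313, -0.0], [-0.313, 0.95, -0.0], [0.0, -0.0, -1.0]]
[253.65045244 166.90144992] [ 80.4649175 160.0441351]
```

View pics/2w.png

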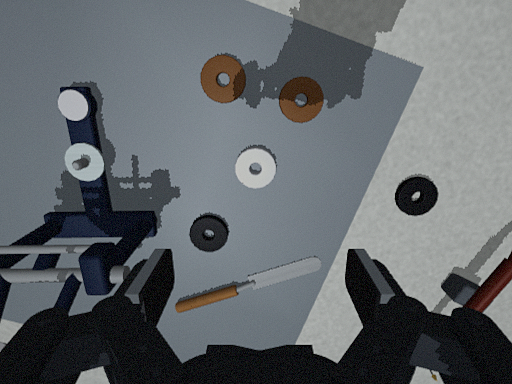

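The wrist view shows the white plate at (255,168), the seat with its stud at (84,161) and the table at (73,104). The brown and black rings are clear of the fingers.

```bash
cat >> h.py <<'E'
def blobs(s,box,lo=150,smax=50,amin=60):
    c=s['color'];hsv=cv2.cvtColor(c,cv2.COLOR_BGR2HSV)
    m=((hsv[...,1]<smax)&(hsv[...,2]>lo)).astype('uint8')
    x0,x1,y0,y1=box;mm=np.zeros_like(m);mm[y0:y1,x0:x1]=m[y0:y1,x0:x1]
    out=[]
    for q in cv2.findContours(mm,cv2.RETR_EXTERNAL,cv2.CHAIN_APPROX_NONE)[0]:
        if cv2.contourArea(q)>amin:
            out.append((cv2.fitEllipse(q),cv2.contourArea(q)))
    return out
def intool(p):
    o=manip.observe();return np.array(o['tcp_rot']).T@(np.asarray(p)-o['ee_pos'])
E
python3 - <<'E'
from h import *
w=snap('wrist')
for nm,box,z in [('plate',(225,290,140,200),11),('seat',(55,115,136,190),26),('table',(45,100,80,125),26)]:
    for e,a in blobs(w,box):
        p=onz(w,*e[0],z); print(nm,np.round(e[0],1),np.round(e[1],1),a,p.round(1),'tool',intool(p).round(1),'mm/px',np.linalg.norm(onz(w,e[0][0]+1,e[0][1],z)-p).round(2))
E
```

```text
plate [254.9 168.1] [39.1 40.2] 1232.0 [493.2 252.1  11. ] tool [-10.2  -5.7 220.2] mm/px 1.24
seat [ 83.9 162. ] [33.8 41. ] 1088.0 [545.7  56.   26. ] tool [   0.8 -208.4  205.2] mm/px 1.19
table [ 72.4 105.2] [26.4 32.1] 664.0 [484.3  35.1  26. ] tool [  65.6 -209.3  205.2] mm/px 1.12
```

```bash
python3 -m pendant '[-5,-3,35,0,0,0,0,-5,-3,35,0,0,0,0,0,0,35,0,0,0,0,0,0,15,0,0,0,0,0,0,0,0,0,0,0]' 
python3 - <<'E'
from h import *
w=snap('wrist','3w.png')
for e,a in blobs(w,(150,370,60,370),amin=800):
        p=onz(w,*e[0],11); print(np.round(e[0],1),np.round(e[1],1),a,p.round(1),'tool',intool(p).round(1),'mm/px',np.linalg.norm(onz(w,e[0][0]+1,e[0][1],11)-p).round(2))
E
```

```text
clock: 2.35
ee_pos: [491.1, 251.1, 108.7]
tcp_rot: [[-0.95, -0.311, -0.005], [-0.311, 0.95, -0.002], [0.005, -0.0, -1.0]]
force: [0.6, -0.6, 0.1]
width: 85.5
grasp_force: 0.0
[259.9 194.5] [56.4 59. ] 2609.5 [493.  252.1  11. ] tool [-1.1  0.4 99.4] mm/px 0.85
```

```bash
python3 -m pendant '[-1,0,40,0,0,0,0,0,0,40,0,0,0,0,0,0,20,0,0,0,0,0,0,10,0,0,0,0,0,0,0,0,0,0,0]' 30; python3 -m pendant '[0,0,0,0,0,0,0.25,0,0,0,0,0,0,0.5,0,0,0,0,0,0,0.6,0,0,0,0,0,0,0.7,0,0,0,0,0,0,0.7]' 30
python3 -m pendant '[0,0,0,0,0,0,0.7,0,0,0,0,0,0,0.7,0,0,0,0,0,0,0.7]' 30
```

```text
clock: 2.9
ee_pos: [494.4, 252.2, 1.4]
tcp_rot: [[-0.95, -0.313, -0.0], [-0.313, 0.95, -0.0], [0.0, -0.0, -1.0]]
force: [0.7, 0.0, -1.2]
width: 85.3
grasp_force: 0.0
clock: 3.4
ee_pos: [495.6, 252.6, 3.4]
tcp_rot: [[-0.95, -0.313, 0.003], [-0.313, 0.95, 0.001], [-0.003, 0.0, -1.0]]
force: [-2.1, -0.1, 6.7]
width: 49.6
grasp_force: 29.8
clock: 3.7
ee_pos: [495.6, 252.6, 3.4]
tcp_rot: [[-0.95, -0.313, 0.003], [-0.313, 0.95, 0.001], [-0.003, 0.0, -1.0]]
force: [-0.6, -0.5, 7.9]
width: 50.1
grasp_force: 29.8
```

```bash
python3 -m pendant '[0,0,-20,0,0,0,0.7,0,0,-40,0,0,0,0.7,0,0,-40,0,0,0,0.7,0,0,0,0,0,0,0.7,0,0,0,0,0,0,0.7]'
python3 - <<'E'
from h import *
w=snap('wrist','4w.png');o=manip.observe();print(o['ee_pos'],o['force'])
E
```

```text
clock: 4.2
ee_pos: [495.4, 252.6, 103.1]
tcp_rot: [[-0.95, -0.313, 0.004], [-0.313, 0.95, 0.001], [-0.004, 0.0, -1.0]]
force: [-0.3, -0.3, -0.3]
width: 49.9
grasp_force: 31.3
[494.22559373 252.1278216  101.67327703] [-0.0639191  -0.06734144 -0.97785209]
```

View pics/4w.png

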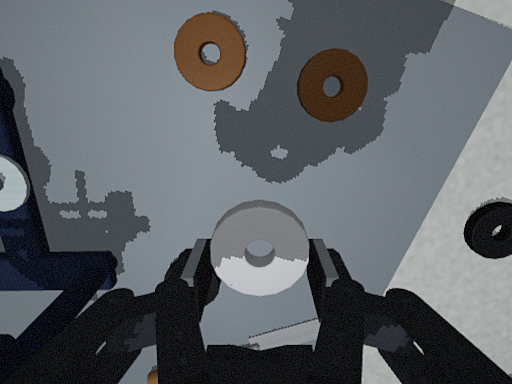

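The plate is held and looks level. Its top face is centred near (260,250) with the hole at (260,250). Next I'll move beside the seat, 80 mm to its left, and measure plate and stud in the same view.

```bash
python3 -m pendant '[5,-41,0,0,0,0,0.7,4,-41,0,0,0,0,0.7,4,-41,0,0,0,0,0.7,0,0,0,0,0,0,0.7,0,0,0,0,0,0,0.7]'
python3 - <<'E'
from h import *
w=snap('wrist','5w.png');o=manip.observe();print(o['ee_pos'],o['force'])
R=np.array(o['tcp_rot']);print(R.round(4).tolist())
top=o['ee_pos'][2]+8.6
print('plate',intool(onz(w,260,250,top)), 'rim L/R', intool(onz(w,211,250,top)),intool(onz(w,309,250,top)))
print('seat exp',proj(w,[545.5,55,26]),'table',proj(w,[484,34,26]))
cv2.imwrite('pics/5wb.png',cv2.resize(w['color'][60:320,40:330],None,fx=2.2,fy=2.2,interpolation=3))
E
```

```text
clock: 4.75
ee_pos: [519.4, 130.4, 100.0]
tcp_rot: [[-0.95, -0.311, -0.003], [-0.311, 0.95, 0.0], [0.003, 0.001, -1.0]]
force: [0.1, -0.1, 0.1]
width: 49.8
grasp_force: 31.4
[519.35884663 131.20581222 100.12489767] [-0.49163049  0.49192843 -0.16109465]
[[-0.9498, -0.3127, -0.0025], [-0.3127, 0.9499, 0.0002], [0.0023, 0.001, -1.0]]
plate [ 4.63206619 -0.5208391  -8.58983146] rim L/R [  4.66193388 -25.26638126  -8.6144778 ] [ 4.60219664 24.22625084 -8.56518358]
seat exp [156.19083561 203.07695235] table [145.15637234 116.70031694]
```

View pics/5wb.png

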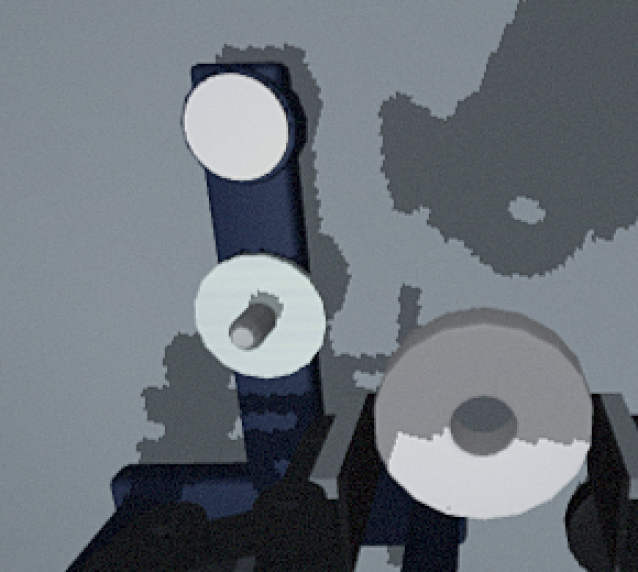

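Crop: the plate's hole is at (484,427), full px (260,254). The seat disc centre is at crop (260,316), full px (158.2,203.6). The stud tip is at crop (243,337), full px (150.5,213.2).

```bash
python3 - <<'E'
from h import *
w=snap('wrist');o=manip.observe();top=o['ee_pos'][2]+8.6
for e,a in blobs(w,(120,200,165,245),lo=120,amin=500): print('seat fit',np.round(e[0],1),e[1],onz(w,*e[0],26),intool(onz(w,*e[0],26)))
for e,a in blobs(w,(110,185,75,160),lo=120,amin=500): print('table fit',np.round(e[0],1),e[1],onz(w,*e[0],26),intool(onz(w,*e[0],26)))
print('hole',intool(onz(w,260,254,top)))
print('seat',onz(w,158.2,203.6,26),intool(onz(w,158.2,203.6,26)))
print('tip',onz(w,150.5,213.2,44),intool(onz(w,150.5,213.2,44)))
# circle fit of plate top face
g=cv2.cvtColor(w['color'],cv2.COLOR_BGR2GRAY)
print(g[190:310:4,260].tolist())
print(g[270,200:320:3].tolist())
E
```

```text
seat fit [151.1 199.2] (52.96116256713867, 78.8542709350586) [543.73727134  51.48834686  26.        ] [  1.94710034 -83.922029    74.27525683]
table fit [139.9 111.5] (69.25448608398438, 93.86854553222656) [481.81222997  30.51677582  26.        ] [ 67.32500591 -84.40312212  74.39996756]
hole [ 2.3881452  -0.20010927 -8.59561689]
seat [545.59823139  57.43467426  26.        ] [ -1.68575085 -78.85997735  74.27256325]
tip [546.08629486  57.77644398  44.        ] [ -2.22195901 -78.67347393  56.27165467]
[140, 139, 139, 108, 114, 142, 143, 139, 138, 139, 140, 138, 140, 86, 85, 87, 85, 103, 109, 108, 209, 211, 208, 208, 205, 205, 208, 136, 138, 138]
[3, 2, 1, 19, 14, 207, 210, 210, 210, 209, 210, 209, 208, 210, 210, 209, 210, 210, 212, 210, 209, 211, 209, 211, 209, 209, 209, 207, 207, 204, 206, 207, 206, 204, 204, 131, 7, 9, 22, 13]
```

```bash
python3 -m pendant '[-2,-39,0,0,0,0,0.7,-2.4,-39.5,0,0,0,0,0.7,0,0,25,0,0,0,0.7,0,0,20,0,0,0,0.7,0,0,0,0,0,0,0.7]'
python3 -m pendant '[0,0,0,0,0,0,0.7,0,0,0,0,0,0,0.7]'
python3 - <<'E'
from h import *
w=snap('wrist','6w.png');o=manip.observe();print(o['ee_pos'],o['force'],o['tcp_rot'][:,2])
cv2.imwrite('pics/6wb.png',cv2.resize(w['color'][80:320,120:400],None,fx=2.4,fy=2.4,interpolation=3))
E
```

```text
clock: 5.35
ee_pos: [546.3, 59.2, 53.5]
tcp_rot: [[-0.949, -0.315, -0.006], [-0.315, 0.949, 0.0], [0.006, 0.002, -1.0]]
force: [-0.7, -0.5, -0.6]
width: 50.0
grasp_force: 31.4
clock: 5.55
ee_pos: [549.7, 58.9, 57.2]
tcp_rot: [[-0.949, -0.315, 0.001], [-0.315, 0.949, -0.0], [-0.001, -0.0, -1.0]]
force: [0.6, -0.5, -0.4]
width: 50.1
grasp_force: 31.4
[549.94787819  58.79815095  57.35699763] [ 0.08815482 -0.18781273 -0.38284526] [ 1.80498281e-03 -2.73547093e-05 -9.99998371e-01]
```

View pics/6wb.png

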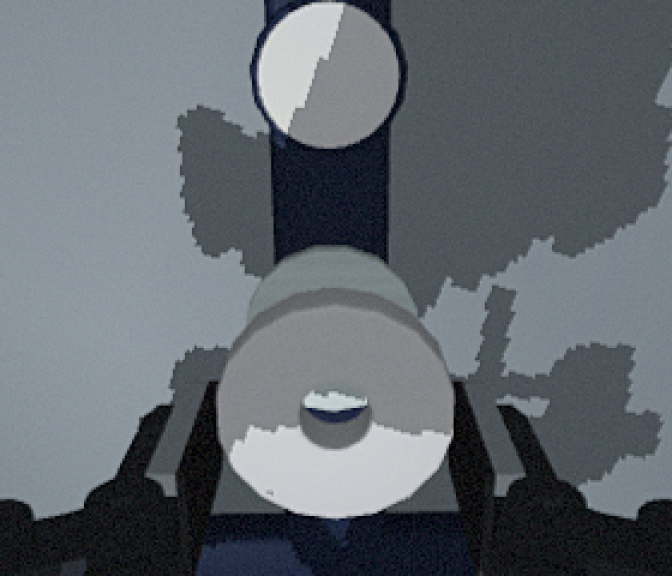

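```bash
python3 - <<'E'
from h import *
w=snap('wrist');o=manip.observe();print(o['ee_pos'],o['joint_velocities'].round(2))
f=lambda u,v:(120+u/2.4,80+v/2.4)
top=o['ee_pos'][2]+8.6
P=lambda u,v,z:intool(onz(w,*f(u,v),z)).round(1)
print('hole top',P(336,415,top),'L/R/bottom',P(300,415,top),P(372,415,top),P(336,448,top))
print('table',P(329,75,26),onz(w,*f(329,75),26))
print('table edges',P(329,1,26),P(329,149,26),P(256,75,26),P(402,75,26))
print('seat front edge',P(333,245,26),'hole light top',P(335,390,26),P(335,390,44),'dark boundary',P(335,412,26),P(335,412,44))
print('plate rim', P(336,302,top),P(336,518,top))
E
```

```text
[549.98174341  58.64687296  57.40044533] [-0.3   0.01 -0.14 -0.23 -0.03  0.02]
hole top [ 2.7  0.5 -8.6] L/R/bottom [ 2.7 -7.2 -8.6] [ 2.7  8.1 -8.6] [-5.3  0.5 -8.6]
table [69.8 -1.2 31.3] [484.13841819  35.53283281  26.        ]
table edges [86.1 -1.2 31.2] [52.5 -1.3 31.3] [ 69.8 -18.4  31.3] [69.8 15.9 31.3]
seat front edge [28.2 -0.3 31.3] hole light top [-12.8   0.3  31.4] [-3.2  0.3 13.4] dark boundary [-19.5   0.3  31.4] [-9.2  0.3 13.4]
plate rim [28.3  0.4 -8.7] [-23.3   0.5  -8.6]
```

```bash
python3 -m pendant '[1.9,-0.9,0,0,0,0,0.7,0,0,6,0,0,0,0.7,0,0,4,0,0,0,0.7,0,0,2,0,0,0,0.7,0,0,0,0,0,0,0.7]'; python3 -m pendant '[0,0,3,0,0,0,0.7,0,0,0,0,0,0,0.7,0,0,0,0,0,0,0.7,0,0,0,0,0,0,0.7]'
```

```text
clock: 6.15
ee_pos: [547.2, 56.6, 43.7]
tcp_rot: [[-0.95, -0.313, -0.001], [-0.313, 0.95, 0.0], [0.001, 0.0, -1.0]]
force: [0.5, 0.0, 0.6]
width: 49.7
grasp_force: 31.4
clock: 6.55
ee_pos: [547.7, 56.6, 41.4]
tcp_rot: [[-0.95, -0.313, 0.0], [-0.313, 0.95, 0.0], [-0.0, -0.0, -1.0]]
force: [-0.3, 0.6, -1.3]
width: 49.9
grasp_force: 31.4
```

```bash
python3 -m pendant '[0,0,4,0,0,0,0.7,0,0,4,0,0,0,0.7,0,0,2,0,0,0,0.7,0,0,0,0,0,0,0.7,0,0,0,0,0,0,0.7]'; python3 -m pendant '[0,0,1.5,0,0,0,0.7,0,0,0,0,0,0,0.7,0,0,0,0,0,0,0.7,0,0,0,0,0,0,0.7]'
```

```text
clock: 7.05
ee_pos: [547.5, 56.6, 31.1]
tcp_rot: [[-0.95, -0.313, -0.0], [-0.313, 0.95, 0.0], [0.0, 0.0, -1.0]]
force: [-0.3, 0.1, -0.6]
width: 49.9
grasp_force: 31.4
clock: 7.45
ee_pos: [547.7, 56.6, 29.8]
tcp_rot: [[-0.95, -0.313, 0.0], [-0.313, 0.95, -0.0], [-0.0, -0.0, -1.0]]
force: [-0.2, 0.5, -0.4]
width: 50.0
grasp_force: 31.4
```

```bash
python3 -m pendant '[0,0,1,0,0,0,0.7,0,0,0,0,0,0,0.7,0,0,0,0,0,0,0.7]'; python3 -m pendant '[0,0,0,0,0,0,0.35,0,0,0,0,0,0,0.3,0,0,0,0,0,0,0.2,0,0,0,0,0,0,0.2]';  python3 -m pendant '[0,0,-10,0,0,0,0.2,0,0,-20,0,0,0,0.1,0,0,-35,0,0,0,0,0,0,-35,0,0,0,0,0,0,0,0,0,0,0]'; python3 -m pendant '[0,0,0,0,0,0,0]'
python3 - <<'E'
from h import *
w=snap('wrist','7w.png');o=manip.observe();print(o['ee_pos'],o['force'])
cv2.imwrite('pics/7wb.png',cv2.resize(w['color'][60:300,130:390],None,fx=2.4,fy=2.4,interpolation=3))
E
```

```text
clock: 7.75
ee_pos: [547.8, 56.6, 29.4]
tcp_rot: [[-0.95, -0.313, 0.001], [-0.313, 0.95, -0.0], [-0.0, -0.0, -1.0]]
force: [-1.5, -0.1, 4.8]
width: 49.7
grasp_force: 31.9
clock: 8.15
ee_pos: [547.5, 56.6, 28.6]
tcp_rot: [[-0.95, -0.313, -0.0], [-0.313, 0.95, -0.0], [0.0, 0.0, -1.0]]
force: [-0.1, 0.3, -0.2]
width: 68.2
grasp_force: 0.0
clock: 8.65
ee_pos: [551.3, 56.5, 134.3]
tcp_rot: [[-0.95, -0.313, 0.009], [-0.313, 0.95, -0.0], [-0.009, -0.003, -1.0]]
force: [1.1, 0.4, 0.7]
width: 85.0
grasp_force: 0.0
clock: 8.75
ee_pos: [548.5, 56.6, 130.2]
tcp_rot: [[-0.95, -0.313, 0.003], [-0.313, 0.95, -0.0], [-0.003, -0.001, -1.0]]
force: [0.2, 0.0, -1.1]
width: 85.5
grasp_force: 0.0
[547.492908    56.61919806 128.97080651] [-0.12666344 -0.5005455  -0.77309891]
```

View pics/7wb.png

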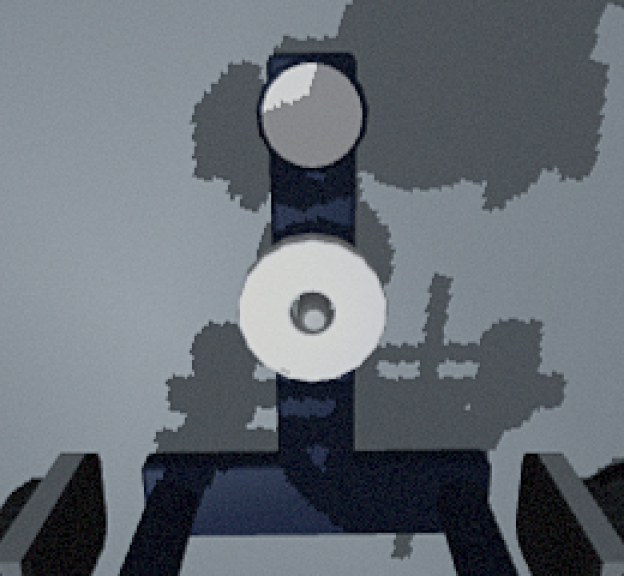

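The plate sits concentrically round the stud (crop (312,312)), and the seating contact came at the predicted height. Next I'll raise the hand and check the pin prediction against the scene and top views.

```bash
python3 -m pendant '[0,0,-45,0,0,0,0,0,0,-45,0,0,0,0,0,0,-45,0,0,0,0,0,0,-45,0,0,0,0,0,0,-40,0,0,0,0]'; python3 -m pendant '[0,0,0,0,0,0,0,0,0,0,0,0,0,0]'
cat >> h.py <<'E'
S=np.array([545.2,56.0,0]);YAW=np.radians(18.3)
ax=np.array([np.cos(YAW),np.sin(YAW),0]);ay=np.array([-np.sin(YAW),np.cos(YAW),0]);az=np.array([0,0,1.])
def frm(th,a,b):  # a along frame, b along n from hinge -> world
    f=-np.cos(th)*ax+np.sin(th)*az;n=np.sin(th)*ax+np.cos(th)*az
    return S+85*ax+130*az+a*f+b*n
E
python3 - <<'E'
from h import *
o=manip.observe();print(o['ee_pos'],o['qpos'])
for n in('top','scene','wrist'):
    s=snap(n,f'8{n}.png');c=s['color'].copy()
    pts=[frm(2.2,150,b) for b in(-104,-70,-11)]
    q=[proj(s,p) for p in pts];print(n,np.round(q,1).tolist())
    u,v=np.round(q[1]).astype(int)
    if n!='wrist':
        k=4;x0,y0=u-35,v-37;C=cv2.resize(c[y0:y0+75,x0:x0+70],None,fx=5,fy=5,interpolation=3)
        for p in q: cv2.circle(C,tuple(int(round(t)) for t in ((p-[x0,y0])*5+2)),3,(0,0,255),1)
        cv2.imwrite(f'pics/8c{n}.png',C); print(x0,y0)
cv2.imwrite('pics/8c.png',np.hstack([cv2.imread('pics/8ctop.png'),cv2.imread('pics/8cscene.png')]))
print([frm(2.2,150,-70).round(1)],frm(np.pi/4,150,-70).round(1))
E
```

```text
clock: 9.3
ee_pos: [547.0, 56.7, 349.6]
tcp_rot: [[-0.95, -0.313, -0.002], [-0.313, 0.95, 0.0], [0.002, 0.001, -1.0]]
force: [0.2, -0.4, -0.1]
width: 85.7
grasp_force: 0.0
clock: 9.5
ee_pos: [547.7, 56.6, 348.2]
tcp_rot: [[-0.95, -0.313, -0.0], [-0.313, 0.95, -0.0], [0.0, 0.0, -1.0]]
force: [-0.7, 0.0, -0.2]
width: 85.3
grasp_force: 0.0
[547.71571979  56.59934454 348.24202457] [-1.78066064e+00  1.60903810e+01  2.34344620e+00  7.62694818e+01
 -1.62369508e-03 -2.00364861e+01]
top [[231.2, 130.7], [227.6, 121.7], [221.9, 107.2]]
193 85
scene [[255.9, 166.7], [249.7, 179.9], [239.1, 202.7]]
215 143
wrist [[259.2, 332.0], [259.2, 340.3], [259.2, 351.1]]
[array([656. ,  92.6, 292.5])] [478.2  33.8 186.6]
```

View pics/8c.png

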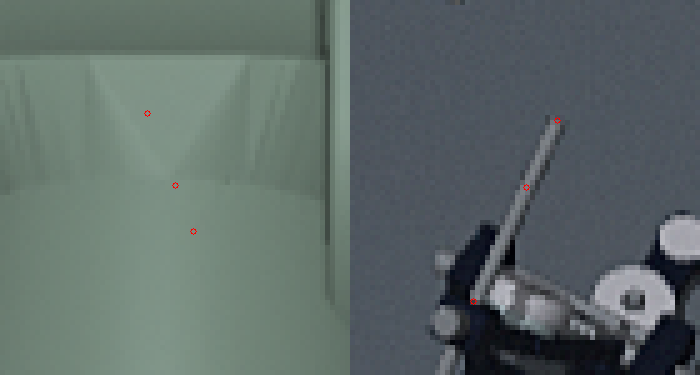

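The left half of the crop shows the arm occluding the top view. In the right half (scene), the predicted pin tip, grip point and pin base (557,121), (527,187), (473,301) all lie on the rod. The tip I read in the earlier top picture also agrees to 0.1 px. Going to the pin.

```bash
python3 -m pendant '[-40,0,0,0,0,0,0,-40,0,0,0,0,0,0,-34,0.3,0,0,0,0,0,0,0,0,0,0,0,0.2,0,0,0,0,0,0,0.3]'; python3 -m pendant '[0,0,30,0,0,0,0.4,0,0,30,0,0,0,0.4,0,0,14,0,0,0,0.4,0,0,0,0,0,0,0.4,0,0,0,0,0,0,0.4]' 20;python3 -m pendant '[0,0,0,0,0,0,0.4]'
python3 - <<'E'
from h import *
o=manip.observe();print(o['ee_pos'],o['qpos'].round(1), 'pin in tool',intool(frm(2.2,150,-70)).round(1),intool(frm(2.2,150,-104)).round(1))
E
```

```text
clock: 10.15
ee_pos: [655.2, 92.7, 345.9]
tcp_rot: [[-0.95, -0.314, -0.005], [-0.314, 0.95, -0.0], [0.005, 0.001, -1.0]]
force: [-0.3, -0.3, -0.3]
width: 60.4
grasp_force: 0.0
clock: 10.65
ee_pos: [654.9, 92.3, 275.6]
tcp_rot: [[-0.95, -0.313, -0.0], [-0.313, 0.95, -0.0], [0.0, -0.0, -1.0]]
force: [-0.6, 0.3, 0.7]
width: 51.3
grasp_force: 0.0
clock: 10.75
ee_pos: [656.1, 92.5, 276.6]
tcp_rot: [[-0.95, -0.313, 0.002], [-0.313, 0.95, 0.0], [-0.002, -0.001, -1.0]]
force: [0.1, 0.3, -0.6]
width: 51.3
grasp_force: 0.0
[656.07122959  92.45547674 276.64383389] [  1.6  29.9  12.8  72.8  -0.  -16.6] pin in tool [ -0.    0.2 -15.8] [ 27.4   0.1 -35.9]
```

```bash
python3 -m pendant '[0,0,2.5,0,0,0,0.6,0,0,0,0,0,0,0.75,0,0,0,0,0,0,0.85,0,0,0,0,0,0,0.95,0,0,0,0,0,0,1]' 20; python3 -m pendant '[0,0,0,0,0,0,1,0,0,0,0,0,0,1,0,0,0,0,0,0,1,0,0,0,0,0,0,1]' 20
cat > arc.py <<'E'
# rows along the arc: from commanded grip state th0 -> th1 (deg), tool pitch a0 -> a1
import sys
from h import *
def rows(th0,th1,a0,a1,N,G=18.7):
    def pose(th,a):
        t=np.radians(th);r=np.radians(a);g=np.array([-np.cos(t)*150-np.sin(t)*70,np.sin(t)*150-np.cos(t)*70])
        z=np.array([np.sin(r),-np.cos(r)]);x=np.array([-np.cos(r),-np.sin(r)]);return g+G*z,x,z
    for i in range(N):
        p,x,z=pose(th0+(th1-th0)*i/N,a0+(a1-a0)*i/N);q,_,_=pose(th0+(th1-th0)*(i+1)/N,a0+(a1-a0)*(i+1)/N)
        d=q-p;print([round(float(d@x),1),0,round(float(d@z),1),0,round(-(a1-a0)/N,2),0,1])
a=[float(v) for v in sys.argv[1:]]
rows(*a[:4],int(a[4]))
E
python3 arc.py 126.05 45 0 40 30
```

```text
clock: 11.25
ee_pos: [655.9, 93.4, 272.5]
tcp_rot: [[-0.949, -0.314, 0.0], [-0.314, 0.949, 0.001], [-0.001, 0.001, -1.0]]
force: [-0.6, 3.2, 1.0]
width: 7.0
grasp_force: 19.9
clock: 11.65
ee_pos: [655.9, 92.9, 272.5]
tcp_rot: [[-0.95, -0.313, 0.0], [-0.313, 0.95, 0.0], [-0.001, 0.0, -1.0]]
force: [-0.3, 3.4, 3.3]
width: 7.1
grasp_force: 20.1
[7.3, 0, -1.3, 0, -1.33, 0, 1]
[7.3, 0, -1.1, 0, -1.33, 0, 1]
[7.3, 0, -0.9, 0, -1.33, 0, 1]
[7.3, 0, -0.8, 0, -1.33, 0, 1]
[7.3, 0, -0.6, 0, -1.33, 0, 1]
[7.4, 0, -0.4, 0, -1.33, 0, 1]
[7.4, 0, -0.2, 0, -1.33, 0, 1]
[7.4, 0, -0.0, 0, -1.33, 0, 1]
[7.4, 0, 0.2, 0, -1.33, 0, 1]
[7.4, 0, 0.4, 0, -1.33, 0, 1]
[7.4, 0, 0.5, 0, -1.33, 0, 1]
[7.3, 0, 0.7, 0, -1.33, 0, 1]
[7.3, 0, 0.9, 0, -1.33, 0, 1]
[7.3, 0, 1.1, 0, -1.33, 0, 1]
[7.3, 0, 1.3, 0, -1.33, 0, 1]
[7.2, 0, 1.5, 0, -1.33, 0, 1]
[7.2, 0, 1.6, 0, -1.33, 0, 1]
[7.2, 0, 1.8, 0, -1.33, 0, 1]
[7.1, 0, 2.0, 0, -1.33, 0, 1]
[7.1, 0, 2.2, 0, -1.33, 0, 1]
[7.0, 0, 2.4, 0, -1.33, 0, 1]
[6.9, 0, 2.5, 0, -1.33, 0, 1]
[6.9, 0, 2.7, 0, -1.33, 0, 1]
[6.8, 0, 2.9, 0, -1.33, 0, 1]
[6.7, 0, 3.1, 0, -1.33, 0, 1]
[6.7, 0, 3.2, 0, -1.33, 0, 1]
[6.6, 0, 3.4, 0, -1.33, 0, 1]
[6.5, 0, 3.6, 0, -1.33, 0, 1]
[6.4, 0, 3.7, 0, -1.33, 0, 1]
[6.3, 0, 3.9, 0, -1.33, 0, 1]
```

```bash
python3 -m pendant '[7.3,0.8,-1.3,0,-1.33,0,1,7.3,0,-1.1,0,-1.33,0,1,7.3,0,-0.9,0,-1.33,0,1,7.3,0,-0.8,0,-1.33,0,1,7.3,0,-0.6,0,-1.33,0,1]'; python3 -m pendant '[0,0,0,0,0,0,1,0,0,0,0,0,0,1]'
```

```text
clock: 12.15
ee_pos: [620.9, 81.7, 275.4]
tcp_rot: [[-0.943, -0.313, 0.112], [-0.311, 0.95, 0.036], [-0.118, -0.001, -0.993]]
force: [1.5, 2.6, -0.7]
width: 7.1
grasp_force: 19.4
clock: 12.35
ee_pos: [620.8, 81.7, 275.4]
tcp_rot: [[-0.943, -0.313, 0.11], [-0.311, 0.95, 0.036], [-0.116, -0.0, -0.993]]
force: [0.7, 2.9, 0.7]
width: 7.2
grasp_force: 19.8
```

```bash
python3 -m pendant '[7.4,0.5,-0.4,0,-1.33,0,1,7.4,0.5,-0.2,0,-1.33,0,1,7.4,0,0,0,-1.33,0,1,7.4,0,0.2,0,-1.33,0,1,7.4,0,0.4,0,-1.33,0,1]'; python3 -m pendant '[7.4,0,0.5,0,-1.33,0,1,7.3,0,0.7,0,-1.33,0,1,7.3,0,0.9,0,-1.33,0,1,7.3,0,1.1,0,-1.33,0,1,7.3,0,1.3,0,-1.33,0,1]'
python3 -m pendant '[0,0,0,0,0,0,1]'
```

```text
clock: 12.85
ee_pos: [586.7, 70.9, 269.3]
tcp_rot: [[-0.924, -0.313, 0.22], [-0.305, 0.95, 0.071], [-0.231, -0.001, -0.973]]
force: [1.3, 0.3, -1.1]
width: 6.9
grasp_force: 19.4
clock: 13.35
ee_pos: [554.4, 60.0, 254.9]
tcp_rot: [[-0.893, -0.312, 0.325], [-0.294, 0.95, 0.105], [-0.342, -0.001, -0.94]]
force: [2.1, -0.6, -2.7]
width: 6.8
grasp_force: 19.4
clock: 13.45
ee_pos: [553.1, 59.7, 254.2]
tcp_rot: [[-0.894, -0.312, 0.323], [-0.294, 0.95, 0.105], [-0.339, -0.001, -0.941]]
force: [4.1, -0.5, -4.1]
width: 7.0
grasp_force: 19.6
```

```bash
cat > chk.py <<'E'
from h import *
from scipy.optimize import minimize_scalar
o=manip.observe();g=o['ee_pos']-18.7*o['tcp_rot'][:,2]
h=S+85*ax+130*az;d=g-h;X,Z=d@ax,d@az
th=np.degrees(np.arctan2(Z,-X)+np.arctan2(70,150))
print('theta',th.round(1),'r',np.hypot(X,Z).round(1),'(165.5) y',(d@ay).round(1),'F art',[round(float(o['force']@v),1) for v in(ax,ay,az)],o['grasp_force'],o['clock'])
E
python3 chk.py
```

```text
theta 84.8 r 164.2 (165.5) y 1.1 F art [3.7, -1.8, -4.1] 19.573526680469513 13.45
```

```bash
python3 -m pendant '[7.2,0,2.2,0,-1.33,0,1,7.2,0,2.2,0,-1.33,0,1,7.2,0,1.8,0,-1.33,0,1,7.1,0,2,0,-1.33,0,1,7.1,0,2.2,0,-1.33,0,1]'; python3 -m pendant '[0,0,0,0,0,0,1]'; python3 chk.py
```

```text
clock: 13.95
ee_pos: [527.2, 51.0, 232.5]
tcp_rot: [[-0.849, -0.313, 0.427], [-0.28, 0.95, 0.139], [-0.449, -0.002, -0.894]]
force: [0.4, -0.9, 1.4]
width: 7.5
grasp_force: 19.9
clock: 14.05
ee_pos: [525.5, 50.8, 231.0]
tcp_rot: [[-0.851, -0.312, 0.424], [-0.279, 0.95, 0.138], [-0.446, -0.001, -0.895]]
force: [-1.5, -1.3, 2.6]
width: 7.5
grasp_force: 20.1
theta 71.0 r 163.7 (165.5) y 1.3 F art [-1.8, -0.8, 2.6] 20.102335810661316 14.05
```

```bash
python3 -m pendant '[7,0,2,0,-1.33,0,1,6.9,0,2.3,0,-1.33,0,1,6.9,0,2.6,0,-1.33,0,1,6.8,0,2.9,0,-1.33,0,1,6.7,0,3.1,0,-1.33,0,1]'; python3 -m pendant '[0,0,0,0,0,0,1]'; python3 chk.py
```

```text
clock: 14.55
ee_pos: [505.2, 43.9, 204.3]
tcp_rot: [[-0.794, -0.313, 0.522], [-0.262, 0.95, 0.171], [-0.549, -0.001, -0.836]]
force: [2.5, -1.0, -2.1]
width: 7.1
grasp_force: 19.6
clock: 14.65
ee_pos: [503.7, 44.0, 203.0]
tcp_rot: [[-0.795, -0.312, 0.519], [-0.261, 0.95, 0.171], [-0.547, 0.0, -0.837]]
force: [4.1, -0.0, -2.6]
width: 7.2
grasp_force: 19.7
theta 57.6 r 164.4 (165.5) y 1.6 F art [3.9, -1.3, -2.6] 19.716858565807343 14.65
```

Continuing the last 12.5°, with a slight correction toward the hinge.

```bash
python3 -m pendant '[6.4,0,3.7,0,-1.33,0,1,6.4,0,3.6,0,-1.33,0,1,6.4,0,3.7,0,-1.33,0,1,6.4,0,3.7,0,-1.33,0,1,4.5,0,2.7,0,-1,0,1]'; python3 -m pendant '[0,0,0,0,0,0,1,0,0,0,0,0,0,1,0,0,0,0,0,0,1]'; python3 chk.py
python3 - <<'E'
from h import *
import time
out=[]
for n in('top','scene'):
    s=snap(n);c=s['color'].copy();q=[proj(s,frm(np.pi/4,150,b)) for b in(-104,-70,-11)];print(n,np.round(q,1).tolist())
    u,v=np.round(q[1]).astype(int);x0,y0=u-45,v-50
    C=cv2.resize(c[y0:y0+100,x0:x0+90],None,fx=4.4,fy=4.4,interpolation=3)
    for p in q: cv2.circle(C,tuple(int(round(t)) for t in ((p-[x0,y0])*4.4+2)),3,(0,0,255),1)
    out.append(C)
cv2.imwrite('pics/9.png',np.hstack(out))
E
```

```text
clock: 15.15
ee_pos: [490.8, 39.1, 171.8]
tcp_rot: [[-0.733, -0.312, 0.604], [-0.241, 0.95, 0.198], [-0.636, -0.001, -0.772]]
force: [-2.4, -1.1, 1.0]
width: 6.8
grasp_force: 20.3
clock: 15.45
ee_pos: [491.0, 39.4, 172.5]
tcp_rot: [[-0.732, -0.313, 0.605], [-0.242, 0.95, 0.198], [-0.637, -0.001, -0.771]]
force: [-2.1, -4.1, 0.3]
width: 6.9
grasp_force: 20.3
theta 45.3 r 163.8 (165.5) y 1.3 F art [-3.3, -3.2, 0.3] 20.278600752353668 15.45
top [[260.7, 216.9], [257.3, 206.8], [251.0, 188.2]]
scene [[289.2, 156.8], [285.8, 156.8], [279.3, 156.9]]
```

View pics/9.png

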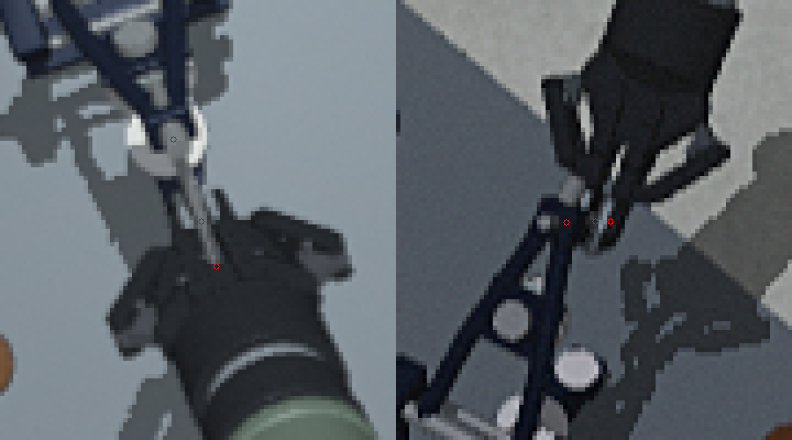

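The predicted 45° pin points lie on the rod between the pads in both views: top crop (201,221) and scene crop (596,221). The frame is held at about 45°. One settling move, then I'll hand in.

```bash
python3 -m pendant '[0,-0.5,0,0,0,0,1,0,0,0,0,0,0,1,0,0,0,0,0,0,1,0,0,0,0,0,0,1,0,0,0,0,0,0,1]'; python3 chk.py; python3 -c "
from bench import manip; print(manip.hand_in())"
```

```text
clock: 16.05
ee_pos: [490.7, 39.4, 172.3]
tcp_rot: [[-0.731, -0.314, 0.605], [-0.242, 0.95, 0.2], [-0.638, -0.0, -0.77]]
force: [1.5, -2.0, -0.3]
width: 6.9
grasp_force: 20.0
theta 45.2 r 164.0 (165.5) y 1.4 F art [0.8, -2.4, -0.3] 19.989921748638153 16.05
the job is handed in; nothing more can be done
None
```

I handed the job in at about 16 s, with the white plate seated on the stud and let go, and the upper frame held still by its pin at about 45° (45.2° worked out from the arm's pose); the hand-in call returned no verdict.

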